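Grease the slide of a tree-ring measuring table

ROBOT

A 6-joint arm with a two-finger parallel gripper is mounted at the origin on the work surface. World frame = base frame: x ahead of the robot, y to its left, z up, the work surface at z = 0. Lengths are in m, angles in rad, forces in N, time in s.
With the tool pointing down it reaches from about 0.25 to 0.725 m from the base axis. Payload 4 kg.
Tool frame: the origin (TCP) lies at the very end of the fingers, on their centre line; the grasp point (between the pads) lies 19 mm behind it; z points along the fingers, y is the line along which they close (so a half turn about z gives the same grasp; the last joint's range is limited). The gripper opens to 85 mm and grips with 20 to 120 N. Pads are 22 mm wide; open, the fingers measure 114 mm over their backs; the gripper's body (76 mm by 85 mm) begins 54 mm behind the grasp point. The pads swing forward as they close: fully open they stand 13 mm farther back than shut.
Start: joints at [-1.113, 0.241, 0.005, 1.335, 0, 1.571], TCP at [0.221, -0.449, 0.231] pointing down, gripper open.
Joint ranges: [-2.72, 2.72], [-1.05, 1.87], [-1.09, 1.28], [-1.99, 2.15], [-1.42, 1.44], [-3.14, 3.14]. Speed limits (rad/s): [2.79, 2.79, 3.14, 3.14, 3.14, 3.14].

INTERFACE

Orientations are given as a unit quaternion [x, y, z, w].
In Python, from workcell import bot, vision, workorder gives the robot as it stands.
- The arm moves only by the shell command python3 -m creep 'ROWS' [OPENING]. ROWS is JSON, a list of rows, each a list of 2 entries, a list of its own where there are three numbers: the shift along the tool's x, y, z in mm, then the turn, a rotation vector about the tool's x, y, z in rad. In form: [[[dx, dy, dz], [wx, wy, wz]], ...]. A call has 1 to 12 rows; each row shifts and turns the commanded pose from where the row before left it, along the tool's axes as they then stand; what a row does not reach is not made up. A row lasts 1/8 s, in which the tool goes at most 62.5 mm and 10.7 degrees, less where a joint would pass 70% of its speed; a pose out of reach is approached as far as the arm can. A call is refused whole if a number of a shift passes 62.5 or a number of a turn 0.188, either way. A call with a gripper value outside its range is refused whole. OPENING is the finger opening in mm, from 0 to 85.4, set as the call begins (- or left out, the last holds). The fingers move at their own pace and stop on an object; the grip force is fixed at half the most. Time passes only in rows, so rows that do not move let the fingers close. It gives the time, the measured TCP pose, the force, the opening and the grip force at its end, in the units of the state.
- bot.get_obs(): the state, without advancing time (a new reading comes with each control period).
- vision.camera(name): name is "side" or "top" or "wrist"; returns a dict with "image" (480x640x3 uint8, blue, green, red), "z_map" (480x640 float32, m along the optical axis (not along the pixel's ray), 0 where there is no reading), "K" (3x3 intrinsics, pixels), "rvec" (rotation vector, rad) and "tvec" (3), from world to camera coordinates, as OpenCV has them; the wrist camera has in their place "tool_from_camera" (4x4, takes a point from camera to tool coordinates, whose origin is the TCP and whose axes are the flange's). Camera axes: x right, y down, z forward; pixel columns grow to the right and rows downward; lengths in m; the calibration is good to about 2 mm. A picture is of the moment at which its call begins: read the wrist's pose just before it.
- workorder.job_done(): hands the job in; it is judged then, once.
Trained networks look in a picture, given as the dict that the camera call returned (one of the last four; its "shot" number tells which), for a name from the list of things; names that differ only in an ending like _2 or _b are one class to them, and where a whole thing is asked for, a point or a joint stands for the part that bears it (a point fixed in the world has none). Each returns a list of dicts, best first, with "score" (0 to 1); they miss things now and then, are a little off and sometimes report something else, mostly with a low value. They report only what shows in the picture. A call takes as long as a camera call. They do not tell look-alikes from the thing itself.
- vision.spot_in(picture, query): "position" ([column, row] in pixels, amid what is visible of it).
- vision.place_of(picture, query): "position" ([column, row] in pixels: a listed point, or the origin of a listed thing).
The state is a dict: "clock": time; "joint_pos": joint angles; "joint_vel": joint speeds; "tau": joint torques, N m; "eef_pos": TCP position; "tool_rot": TCP orientation; "ft_force": force on the tool from outside, world axes, zero at the start; "ft_torque": the same for the moment, N m; "grip_width": finger opening in m; "grasp_force": force on a finger pad.
Only numpy, scipy, OpenCV 4.12 (cv2) and the standard library are available. Lean on these libraries where they do the work, as an engineer would, in place of code of your own. Each camera call takes 0.05 s, during which the arm holds its last target. There are 200 camera calls.

TASK

Turn the black handwheel of the tree-ring measuring table until the grease nipple stands in the middle of the notch in the steel rail cover. Then take the grease gun from its wooden block, press its coupler squarely onto the tilted nipple until it snaps on, and push the gun in against its spring to well over half of its stroke; keep it pushed in for two seconds and finish still holding it like that, neither let go nor put down. Leave the other things on the desk where they are.

Things in the scene. Friction and masses are not known exactly. Their poses are not given: they have to be found in the camera images.
- stage: the measuring table, fixed to the desk: grey base plate 225 x 460 mm, 30 mm high; origin under its middle at desk height. y runs along the slide from the handwheel's end to the far end, z up, x away from the cover's side. On it slides, along y, the carriage: an aluminium plate 155 x 150 mm, top 67 mm above the desk (85 mm with the clamped core); its rack sticks out up to 80 mm past the handwheel's end
- notch (a point): middle of the lubrication notch, fixed to the stage at its x = -85, y = 60 mm, 70 mm above the desk, axes as the stage's; the nipple's head lies here at the lubrication position, within 8 mm along y is right. The steel cover's face slopes at 30 degrees from 61 mm above the desk at x = -119 to 92 mm at x = -67 mm; the notch is cut 46 mm deep into its upper edge and is 52 mm wide along y
- nipple_head (a point): centre of the grease nipple's ball-shaped steel head, 11 mm in diameter on a 6 mm neck. z is the nipple's axis, pointing out, tilted 30 degrees from vertical towards the stage's -x: the coupler goes on along it. From here it is 13 mm back to the block that carries it. It moves with the carriage; at the start it is under the cover, 50 to 80 mm from the notch towards the handwheel
- handwheel (a joint): angle of the handwheel, rad, growing as it turns clockwise seen from above; 0 with the nipple in the middle of the notch; starts between -4.4 and -2.9, can turn from -5.1 to 1.2. Rack and pinion move the carriage 18 mm towards the stage's +y (nipple towards the notch) per rad clockwise; it stays where it is left (friction about 0.1 N m)
- wheel_centre (a point): middle of the handwheel on its vertical axis, 93 mm above the desk at the stage's x = -50, y = -190 mm. The wheel is a black ribbed disc 63 mm across (60 mm where it is gripped) and 24 mm thick, from 81 to 105 mm above the desk; its housing's top is at 64 mm. Grip it across its diameter from above
- gun: push-type grease gun, 169 mm long, 0.32 kg. Origin: centre of the front collar's underside; z: its axis towards the tail. Collar 36 mm in diameter, z = 0 to 16 mm; barrel 28 mm, to z = 98 mm (grip here); black cap 31 mm, to 110 mm; nozzle out to z = -59 mm. It starts upright in the wooden block, nozzle down, the collar on the block's top 66 mm above the desk. Its yaw does not matter
- nozzle (a joint): how far the spring-loaded nozzle is pushed into the gun, 0 (out) to 0.016 m (fully in); 6 N to start, 14 N fully in. More than 7 mm must be held in, 10 mm is good. The nozzle may go in some way before the coupler snaps on
- coupler_mouth (a point): centre of the coupler's mouth at the nozzle's end, axes as the gun's. The coupler is 23 mm in outer diameter at most, its bore 14 mm wide and 14 mm deep, with four spring jaws just inside the mouth that snap behind the nipple's head at about 7 N
- coupler_seat (a point): point on the coupler's axis 8.6 mm inside its mouth, moving with the nozzle: the centre of the nipple's head lies here (within 3 mm) once the coupler has snapped on
- tool_block: wooden block 80 x 80 x 66 mm, fixed to the desk; the gun stands in the 27 mm hole (63 mm deep) in the middle of its top. Origin under its middle. It stands left or right in front of the robot; a white vial rack (80 x 110 mm, 68 mm high, fixed) stands on the other side
- reagent_bottle: bystander: amber bottle with blue cap, 66 mm in diameter, 150 mm high; origin under its middle
- petri_dish: bystander: glass dish 90 mm in diameter, 16 mm high; origin under its middle
- screwdriver: bystander: screwdriver 170 mm long, lying
- core_strip: bystander: wooden strip 22 x 200 x 12 mm with a glued-in wood core, lying; origin under its middle
- wood_disc: bystander: stem disc 96 mm in diameter, 24 mm thick; origin under its middle
- pin_box: bystander: clear box with red lid, 75 x 110 x 42 mm; origin under its middle
Things that resemble listed ones, but are neither listed nor needed, are in the scene too. What is shaped like the gun but blue is not meant.

How it is judged:
By the outcome, as a careful person would: the job done as asked, in the order asked, and still so for the second after the job is handed in, while the arm keeps its last pose, push and grip.
It also fails if it takes over 67 s, if anything falls off the work surface, if the arm or the gripper's body presses on something with over 40 N, if the wrist force passes 120 N, or if a joint passes its speed limit or range.

## Working session

There is one attempt and no reset: what is moved stays moved. The work goes in short steps, Python scripts to look and compute and a shell command to move; the robot and the scene stay as the last step left them, time stands still between calls to the robot, and variables do not carry over. Pictures are saved under pics/ and viewed, at most 10 in all, crops included, and the job is handed in when it is done.

```bash
ls; mkdir -p pics; cat > h.py <<'E'
import numpy as np, cv2
from scipy.spatial.transform import Rotation as R
from workcell import bot, vision, workorder
def ext(p, obs=None):
    """camera->world 4x4"""
    T=np.eye(4)
    if "tool_from_camera" in p:
        W=np.eye(4); W[:3,:3]=R.from_quat(obs["tool_rot"]).as_matrix(); W[:3,3]=obs["eef_pos"]
        return W@np.array(p["tool_from_camera"])
    r=cv2.Rodrigues(np.array(p["rvec"],float))[0]
    T[:3,:3]=r.T; T[:3,3]=-r.T@np.array(p["tvec"],float).ravel()
    return T
def ray(p,px,obs=None):
    T=ext(p,obs); d=np.linalg.inv(p["K"])@[px[0],px[1],1.]
    return T[:3,3],T[:3,:3]@d
def atz(p,px,z,obs=None):
    o,d=ray(p,px,obs); return o+d*(z-o[2])/d[2]
def dep(p,px,obs=None,k=2):
    o,d=ray(p,px,obs); c,r=int(round(px[0])),int(round(px[1]))
    w=p["z_map"][max(r-k,0):r+k+1,max(c-k,0):c+k+1]; w=w[w>0]
    return o+d*np.median(w) if w.size else None
E
python3 - <<'E'
from h import *
np.set_printoptions(precision=3,suppress=True)
o=bot.get_obs(); print(o)
for n in ["top","side"]:
    p=vision.camera(n); cv2.imwrite(f"pics/{n}0.png",p["image"]); print(n,ext(p)[:3],p["K"])
    for q in ["stage","notch","nipple_head","wheel_centre","handwheel","gun","tool_block","coupler_mouth","reagent_bottle","pin_box"]:
        for d in vision.place_of(p,q)[:3] if q!="handwheel" else vision.spot_in(p,q)[:3]:
            print(q,np.round(d["position"]),round(d["score"],2),dep(p,d["position"]))
E
```

```text
pics
{'clock': 0.0, 'joint_pos': array([-1.113,  0.241,  0.004,  1.335,  0.   ,  1.571]), 'joint_vel': array([ 0.   ,  0.001,  0.001,  0.   , -0.001, -0.001]), 'tau': array([  0.   , -37.232,  25.241,   0.017,   0.   ,  -0.   ]), 'eef_pos': array([ 0.221, -0.448,  0.23 ]), 'tool_rot': array([ 0.974,  0.227, -0.   , -0.001]), 'ft_force': array([ 0.339, -0.236, -0.188]), 'ft_torque': array([-0.007,  0.   , -0.059]), 'grasp_force': 0.0, 'grip_width': 0.08527999907771225}
top [[ 0.023 -0.983  0.182  0.291]
 [-0.999 -0.027 -0.019  0.01 ]
 [ 0.024 -0.182 -0.983  1.315]] [[537.383   0.    322.632]
 [  0.    537.383 244.784]
 [  0.      0.      1.   ]]
stage [337. 198.] 0.58 [ 0.638 -0.046  0.065]
stage [420. 204.] 0.38 [ 0.617 -0.239  0.107]
notch [314. 224.] 0.86 [0.58  0.007 0.03 ]
nipple_head [339. 223.] 0.61 [ 0.572 -0.052  0.08 ]
wheel_centre [421. 205.] 0.94 [ 0.616 -0.24   0.107]
gun [184. 315.] 0.85 [0.348 0.292 0.101]
gun [223. 322.] 0.51 [0.333 0.196 0.157]
tool_block [190. 313.] 0.9 [0.355 0.285 0.068]
reagent_bottle [161. 202.] 0.66 [0.613 0.371 0.069]
pin_box [117. 286.] 0.76 [0.416 0.466 0.041]
pin_box [336. 224.] 0.21 [ 0.571 -0.045  0.079]
side [[-0.87  -0.239  0.432 -0.105]
 [-0.493  0.423 -0.76   1.061]
 [-0.001 -0.874 -0.485  0.787]] [[540.756   0.    319.264]
 [  0.    540.756 229.886]
 [  0.      0.      1.   ]]
stage [282. 240.] 0.95 [0.573 0.06  0.09 ]
notch [296. 237.] 0.9 [ 0.588 -0.03   0.048]
notch [368. 265.] 0.36 [ 0.383 -0.058  0.007]
nipple_head [305. 232.] 0.7 [ 0.557 -0.028  0.074]
wheel_centre [326. 192.] 0.61 [ 0.601 -0.22   0.103]
handwheel [325. 193.] 0.56 [ 0.6   -0.217  0.101]
gun [313. 326.] 0.66 [0.336 0.311 0.079]
gun [336. 304.] 0.61 [0.331 0.218 0.076]
tool_block [309. 353.] 0.96 [0.329 0.338 0.033]
coupler_mouth [337. 328.] 0.59 [0.332 0.212 0.006]
reagent_bottle [181. 332.] 0.97 [0.602 0.418 0.032]
pin_box [237. 394.] 0.86 [0.384 0.509 0.042]
```

View pics/top0.png

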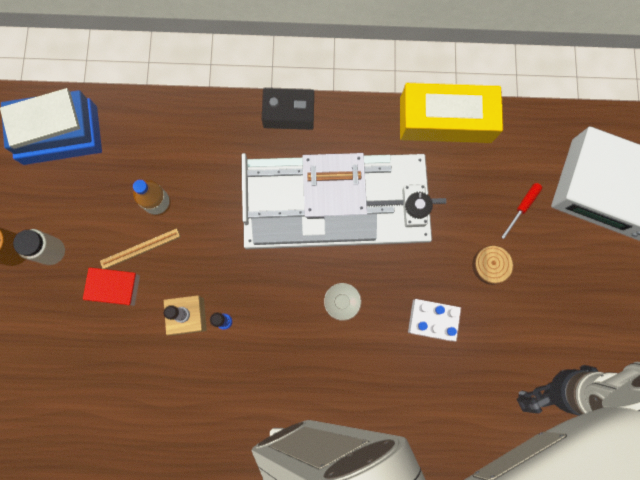

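View pics/side0.png

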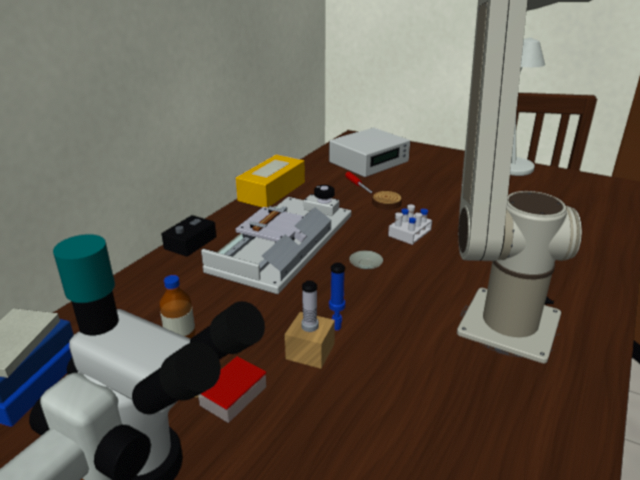

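Top view: the stage is in the middle, with the wheel at (421,205) and the notch at (314,224). There are two gun-shaped things. The grey one stands in the wooden block at (178,314) top / (310,305) side. The blue one, at (221,321) top / (337,297) side, is free-standing. The grey one fits the description; I'll confirm it in a crop.

```bash
python3 - <<'E'
from h import *
np.set_printoptions(precision=4,suppress=True)
def cloud(p):
    T=ext(p); v,u=np.nonzero(p["z_map"]>0); z=p["z_map"][v,u]
    d=np.linalg.inv(p["K"])@np.stack([u,v,np.ones_like(u)]); return (T[:3,:3]@(d*z)).T+T[:3,3]
p=vision.camera("top"); s=vision.camera("side")
im=s["image"][250:390,240:400]; cv2.imwrite("pics/crop1.png",cv2.resize(im,None,fx=4,fy=4,interpolation=cv2.INTER_CUBIC))
for n,c in [("top",p),("side",s)]:
    P=cloud(c)
    b=P[(P[:,0]>.45)&(P[:,0]<.8)&(P[:,1]>-.33)&(P[:,1]<.25)&(P[:,2]>.02)&(P[:,2]<.04)]
    print(n,"plate",cv2.minAreaRect(b[:,:2].astype(np.float32)*1000),len(b))
    w=P[(abs(P[:,2]-.105)<.006)&(np.hypot(P[:,0]-.616,P[:,1]+.24)<.045)]
    print("wheel",w.mean(0),cv2.minEnclosingCircle(w[:,:2].astype(np.float32)*1000) if len(w) else 0)
    k=P[(abs(P[:,2]-.066)<.006)&(np.hypot(P[:,0]-.345,P[:,1]-.285)<.07)]
    print("block",cv2.minAreaRect(k[:,:2].astype(np.float32)*1000),len(k))
    g=P[(P[:,2]>.168)&(P[:,2]<.185)&(np.hypot(P[:,0]-.345,P[:,1]-.285)<.05)]
    print("captop",g.mean(0) if len(g) else 0,len(g))
for px,z in [((337,198),0),((314,224),.07),((421,205),.093),((190,313),0),((184,315),.066)]: print(px,atz(p,px,z))
for px,z in [((282,240),0),((296,237),.07),((326,192),.093),((309,353),0),((313,326),.066)]: print(px,atz(s,px,z))
E
```

```text
top plate ((645.7127075195312, -65.49085998535156), (225.85708618164062, 497.60968017578125), 3.839024066925049) 7663
wheel [ 0.6185 -0.2367  0.1041] ((619.2264404296875, -236.0888671875), 32.16447067260742)
block ((351.3463134765625, 304.4649658203125), (80.40719604492188, 81.38435363769531), 8.542824745178223) 876
captop [0.3513 0.3036 0.1735] 160
side plate ((641.1093139648438, -47.41682434082031), (228.31776428222656, 465.6051330566406), 3.746135950088501) 2833
wheel [ 0.6138 -0.2339  0.1053] ((615.2999877929688, -239.07223510742188), 34.3338508605957)
block ((352.4678955078125, 281.9898986816406), (82.60107421875, 128.39938354492188), 8.498262405395508) 866
captop [0.3466 0.3064 0.1742] 137
(337, 198) [ 0.6559 -0.0495  0.    ]
(314, 224) [0.5711 0.0071 0.07  ]
(421, 205) [ 0.619  -0.2435  0.093 ]
(190, 313) [0.358  0.3009 0.    ]
(184, 315) [0.3498 0.2996 0.066 ]
(282, 240) [ 0.6597 -0.0658  0.    ]
(296, 237) [0.5678 0.0026 0.07  ]
(326, 192) [ 0.6114 -0.2414  0.093 ]
(309, 353) [0.3481 0.3085 0.    ]
(313, 326) [0.3445 0.2967 0.066 ]
```

View pics/crop1.png

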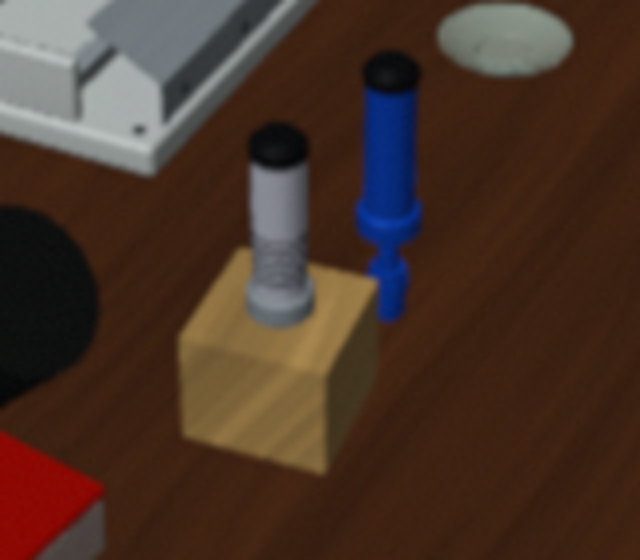

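The crop shows the grey gun with its black cap standing in the block at (280,220), with the blue look-alike beside it at (390,190). The grey one is meant. The stage yaw is about +3.8° and the wheel is near (0.617,-0.238), so I'm going above the wheel.

```bash
python3 -m creep '[[[56,-2,5],[0,0,0]],[[56,-2,5],[0,0,0]],[[56,-2,5],[0,0,0]],[[56,-2,5],[0,0,0]],[[56,-2,5],[0,0,0]],[[56,-2,5],[0,0,0]],[[56,-2,5],[0,0,0]],[[56,-1,5],[0,0,0]],[[0,0,0],[0,0,-0.188]],[[0,0,0],[0,0,-0.188]],[[0,0,0],[0,0,-0.188]],[[0,0,0],[0,0,-0.188]]]'
python3 -m creep '[[[0,0,0],[0,0,-0.188]],[[0,0,0],[0,0,-0.188]],[[0,0,0],[0,0,-0.188]],[[0,0,0],[0,0,-0.188]],[[0,0,0],[0,0,-0.188]],[[0,0,0],[0,0,-0.188]],[[0,0,0],[0,0,-0.188]],[[0,0,0],[0,0,-0.188]],[[0,0,0],[0,0,-0.188]],[[0,0,0],[0,0,-0.188]],[[0,0,0],[0,0,-0.188]],[[0,0,0],[0,0,-0.188]]]'
python3 - <<'E'
from h import *
np.set_printoptions(precision=4,suppress=True)
o=bot.get_obs(); p=vision.camera("wrist"); cv2.imwrite("pics/w1.png",p["image"])
print(o["clock"],o["joint_pos"],o["eef_pos"],R.from_quat(o["tool_rot"]).as_matrix(),p["tool_from_camera"])
for q in ["wheel_centre","notch","nipple_head"]:
    for d in vision.place_of(p,q)[:2]: print(q,d["position"],d["score"],atz(p,d["position"],.07 if q!="wheel_centre" else .105,o),dep(p,d["position"],o))
E
```

```text
clock: 2.7
eef_pos: [0.6163, -0.2369, 0.191]
tool_rot: [0.821, 0.57, -0.0, -0.0]
ft_force: [-0.3, 0.5, -1.2]
grip_width: 0.0855
grasp_force: 0.0
clock: 4.2
eef_pos: [0.6162, -0.237, 0.1911]
tool_rot: [-0.16, 0.987, 0.0, -0.0]
ft_force: [-0.5, 0.3, -0.3]
grip_width: 0.0857
grasp_force: 0.0
4.2 [-0.3673  0.5862  0.423   1.408   0.     -0.6896] [ 0.6162 -0.237   0.1911] [[-0.9485 -0.3168 -0.0004]
 [-0.3168  0.9485  0.0002]
 [ 0.0003  0.0003 -1.    ]] [[-0.0001 -0.9588 -0.284   0.0731]
 [ 1.     -0.0002  0.0004  0.0003]
 [-0.0005 -0.284   0.9588 -0.143 ]
 [ 0.      0.      0.      1.    ]]
wheel_centre [315.7, 246.1] 0.68 [ 0.6157 -0.2406  0.105 ] [ 0.6146 -0.241   0.1087]
```

```bash
python3 -m creep '[[[0,0,0],[0,0,-0.188]],[[0,0,0],[0,0,-0.188]],[[0,0,0],[0,0,-0.188]],[[0,0,0],[0,0,-0.188]],[[0,0,0],[0,0,-0.188]],[[0,0,0],[0,0,-0.188]],[[0,0,0],[0,0,-0.188]],[[0,0,0],[0,0,-0.188]],[[0,0,0],[0,0,-0.188]],[[0,0,0],[0,0,-0.188]]]'
python3 - <<'E'
from h import *
np.set_printoptions(precision=4,suppress=True)
o=bot.get_obs(); p=vision.camera("wrist"); cv2.imwrite("pics/w2.png",p["image"])
M=R.from_quat(o["tool_rot"]).as_matrix()
print(o["clock"],o["joint_pos"],o["eef_pos"])
for d in vision.place_of(p,"wheel_centre")[:2]: print(d["position"],d["score"],atz(p,d["position"],.105,o))
T=ext(p,o); v,u=np.nonzero(p["z_map"]>0); z=p["z_map"][v,u]
P=(T[:3,:3]@((np.linalg.inv(p["K"])@np.stack([u,v,np.ones_like(u)]))*z)).T+T[:3,3]
w=P[(abs(P[:,2]-.105)<.005)&(np.hypot(P[:,0]-.616,P[:,1]+.239)<.05)]
c,r=cv2.minEnclosingCircle(w[:,:2].astype(np.float32)*1000); print(c,r,len(w),w.mean(0))
print("tool delta",M.T@(np.r_[np.array(c)/1000,.105]-o["eef_pos"]))
E
```

```text
clock: 5.65
eef_pos: [0.6162, -0.237, 0.1913]
tool_rot: [0.89, -0.456, -0.0, -0.0]
ft_force: [-1.3, 0.2, 0.6]
grip_width: 0.0852
grasp_force: 0.0
5.65 [-0.3672  0.5859  0.423   1.408   0.0001 -2.5619] [ 0.6162 -0.237   0.1913]
[321.0, 234.7] 0.6 [ 0.6203 -0.2432  0.105 ]
(617.5753784179688, -238.78555297851562) 31.81830596923828 7499 [ 0.6187 -0.2405  0.1056]
tool delta [ 0.0022 -0.0001  0.0863]
```

View pics/w2.png

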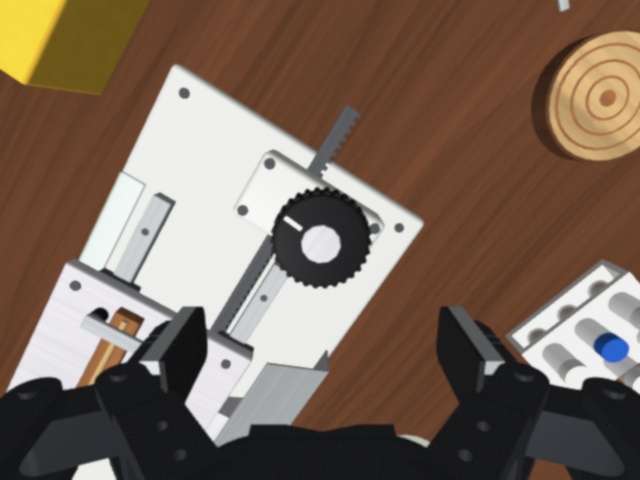

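The wheel is centred at (321,237) with its white mark at (290,222), and both fingers have clear room. I'm descending and gripping.

```bash
python3 -m creep '[[[2,0,50],[0,0,0]],[[0,0,45],[0,0,0]],[[0,0,17],[0,0,0]],[[0,0,8],[0,0,0]],[[0,0,0],[0,0,0]]]'
python3 -m creep '[[[0,0,0],[0,0,0]],[[0,0,0],[0,0,0]],[[0,0,0],[0,0,0]],[[0,0,0],[0,0,0]],[[0,0,0],[0,0,0]],[[0,0,0],[0,0,0]]]' 50
```

```text
clock: 6.38
eef_pos: [0.6182, -0.239, 0.0723]
tool_rot: [0.889, -0.458, 0.001, -0.0]
ft_force: [-0.1, 0.8, -0.1]
grip_width: 0.0851
grasp_force: 0.0
clock: 7.12
eef_pos: [0.6186, -0.2392, 0.0737]
tool_rot: [0.889, -0.458, 0.002, -0.0]
ft_force: [-0.9, 0.9, 5.4]
grip_width: 0.0585
grasp_force: 65.1
```

```bash
python3 -m creep '[[[0,0,0],[0,0,0.18]],[[0,0,0],[0,0,0.18]],[[0,0,0],[0,0,0.18]],[[0,0,0],[0,0,0.18]],[[0,0,0],[0,0,0.18]],[[0,0,0],[0,0,0.18]],[[0,0,0],[0,0,0.18]],[[0,0,0],[0,0,0.18]],[[0,0,0],[0,0,0.18]],[[0,0,0],[0,0,0.18]],[[0,0,0],[0,0,0.18]],[[0,0,0],[0,0,0.18]]]'
python3 -m creep '[[[0,0,0],[0,0,0.18]],[[0,0,0],[0,0,0.18]],[[0,0,0],[0,0,0.18]],[[0,0,0],[0,0,0.18]],[[0,0,0],[0,0,0]]]'
python3 - <<'E'
from h import *
np.set_printoptions(precision=4,suppress=True)
o=bot.get_obs();print(o["joint_pos"])
for n in ["top","side"]:
    p=vision.camera(n); cv2.imwrite(f"pics/{n}1.png",p["image"])
    for q in ["notch","nipple_head"]:
        for d in vision.place_of(p,q)[:2]: print(n,q,d["position"],d["score"],atz(p,d["position"],.07))
a=cv2.imread("pics/top1.png")[180:260,230:440]; b=cv2.imread("pics/side1.png")[180:300,200:360]
cv2.imwrite("pics/c2.png",np.vstack([cv2.resize(a,(630,240)),cv2.resize(b,(480,360)) if 0 else cv2.copyMakeBorder(cv2.resize(b,(480,360)),0,0,0,150,0)]))
E
```

```text
clock: 8.62
eef_pos: [0.6185, -0.2391, 0.0737]
tool_rot: [-0.013, 1.0, -0.001, 0.002]
ft_force: [-0.8, 0.6, 6.3]
grip_width: 0.0584
grasp_force: 65.5
clock: 9.25
eef_pos: [0.6185, -0.2391, 0.0737]
tool_rot: [0.338, 0.941, -0.0, 0.002]
ft_force: [0.0, 1.2, 6.3]
grip_width: 0.0587
grasp_force: 65.6
[-0.3687  0.6568  0.2355  1.1458 -0.0002  0.3213]
top notch [316.1, 225.3] 0.93 [0.5681 0.0021 0.07  ]
top nipple_head [315.8, 224.1] 0.71 [0.571  0.0029 0.07  ]
side notch [294.5, 240.1] 0.75 [0.5626 0.0186 0.07  ]
side nipple_head [294.1, 236.1] 0.9 [0.5748 0.001  0.07  ]
```

View pics/c2.png

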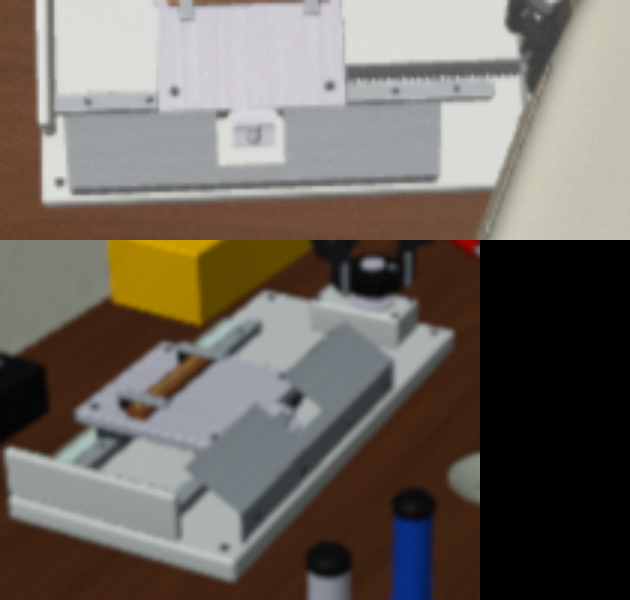

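The top crop shows the nipple at (254,133) and the notch spanning 216–285, so it's about 2.5 mm short of the middle. I'll turn a little more, release, rise and look from near.

```bash
python3 -m creep '[[[0,0,0],[0,0,0.07]],[[0,0,0],[0,0,0.06]],[[0,0,0],[0,0,0]]]'
python3 -m creep '[[[0,0,0],[0,0,0]],[[0,0,0],[0,0,0]],[[0,0,0],[0,0,0]],[[0,0,0],[0,0,0]],[[0,0,-20],[0,0,0]],[[0,0,-26],[0,0,-0.164]],[[0,0,-26],[0,0,-0.164]],[[0,0,-26],[0,0,-0.164]],[[0,0,-26],[0,0,-0.164]],[[0,0,0],[0,0,-0.164]]]' 85
python3 -m creep '[[[13,55,0],[0,0,0]],[[13,55,0],[0,0,0]],[[13,55,0],[0,0,0]],[[12,55,0],[0,0,0]],[[0,24,0],[0,0,0]],[[0,0,0],[0,0,0]]]'
python3 - <<'E'
from h import *
np.set_printoptions(precision=4,suppress=True)
o=bot.get_obs(); p=vision.camera("wrist"); cv2.imwrite("pics/w3.png",p["image"])
print(o["joint_pos"],o["eef_pos"],R.from_quat(o["tool_rot"]).as_euler("ZYX"))
for q in ["notch","nipple_head"]:
    for d in vision.place_of(p,q)[:2]: print(q,d["position"],d["score"],atz(p,d["position"],.07,o),dep(p,d["position"],o))
# stage frame, nipple & notch edge
T=ext(p,o); v,u=np.nonzero(p["z_map"]>0); z=p["z_map"][v,u]
P=(T[:3,:3]@((np.linalg.inv(p["K"])@np.stack([u,v,np.ones_like(u)]))*z)).T+T[:3,3]
np.savez("w3.npz",P=P,u=u,v=v)
E
```

```text
clock: 9.93
eef_pos: [0.6185, -0.2391, 0.0737]
tool_rot: [0.398, 0.917, -0.0, 0.002]
ft_force: [-0.5, 1.0, 5.9]
grip_width: 0.0585
grasp_force: 65.6
clock: 11.18
eef_pos: [0.6189, -0.2393, 0.1985]
tool_rot: [-0.003, 1.0, -0.001, 0.003]
ft_force: [-0.7, -0.6, -1.0]
grip_width: 0.0849
grasp_force: 0.0
clock: 11.92
eef_pos: [0.5659, 0.0072, 0.1955]
tool_rot: [-0.002, 1.0, 0.0, 0.0]
ft_force: [-0.2, -0.1, 0.3]
grip_width: 0.085
grasp_force: 0.0
[0.0127 0.3879 0.1172 1.2998 0.     0.0079] [0.5659 0.0072 0.1955] [-3.1368  0.0003  3.1416]
notch [322.6, 231.4] 0.95 [0.5656 0.008  0.07  ] [0.5642 0.008  0.0752]
nipple_head [322.6, 231.0] 0.82 [0.5654 0.008  0.07  ] [0.564  0.008  0.0752]
nipple_head [267.2, 304.3] 0.61 [ 0.6227 -0.0334  0.07  ] [ 0.6239 -0.0338  0.0676]
```

View pics/w3.png

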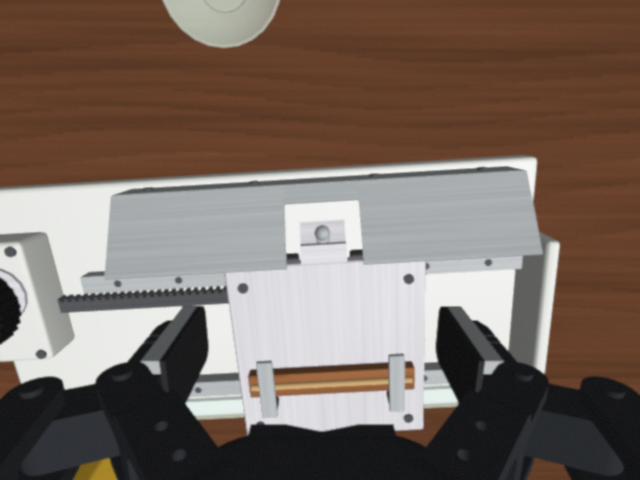

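The nipple is at (322,232) and the notch spans 287–361 at that row, so it's off centre by only about 1.4 mm, which is good. The head is at (0.5655, 0.008, 0.070). Now for the gun.

```bash
python3 -m creep '[[[31,42,-16],[0,0,0]],[[31,42,-16],[0,0,0]],[[31,42,-16],[0,0,0]],[[31,42,-16],[0,0,0]],[[31,42,-16],[0,0,0]],[[31,42,-15],[0,0,0]],[[31,42,0],[0,0,0]],[[0,0,0],[0,0,-0.174]],[[0,0,0],[0,0,-0.174]],[[0,0,0],[0,0,-0.174]],[[0,0,0],[0,0,-0.174]],[[0,0,0],[0,0,-0.174]]]'
python3 -m creep '[[[0,0,0],[0,0,0]]]'
python3 - <<'E'
from h import *
np.set_printoptions(precision=4,suppress=True)
o=bot.get_obs(); p=vision.camera("wrist"); cv2.imwrite("pics/w4.png",p["image"])
M=R.from_quat(o["tool_rot"]).as_matrix(); print(o["joint_pos"],o["eef_pos"])
T=ext(p,o); v,u=np.nonzero(p["z_map"]>0); z=p["z_map"][v,u]
P=(T[:3,:3]@((np.linalg.inv(p["K"])@np.stack([u,v,np.ones_like(u)]))*z)).T+T[:3,3]
w=P[(abs(P[:,2]-.176)<.005)&(np.hypot(P[:,0]-.35,P[:,1]-.304)<.04)]
c,r=cv2.minEnclosingCircle(w[:,:2].astype(np.float32)*1000); print("cap",c,r,w.mean(0),w[:,2].max(),len(w))
k=P[(abs(P[:,2]-.066)<.004)&(np.hypot(P[:,0]-.35,P[:,1]-.304)<.07)]; print(cv2.minAreaRect(k[:,:2].astype(np.float32)*1000))
print("delta",M.T@(np.r_[np.array(c)/1000,.066]-o["eef_pos"]))
for d in vision.place_of(p,"gun")[:2]: print(d["position"],d["score"],atz(p,d["position"],.066,o))
for d in vision.spot_in(p,"gun")[:2]: print(d["position"],d["score"],dep(p,d["position"],o))
E
```

```text
clock: 13.58
eef_pos: [0.3497, 0.2981, 0.2903]
tool_rot: [-0.423, 0.906, -0.0, 0.0]
ft_force: [0.3, -0.9, -0.0]
grip_width: 0.085
grasp_force: 0.0
clock: 13.7
eef_pos: [0.3496, 0.2982, 0.2903]
tool_rot: [-0.42, 0.908, -0.0, 0.0]
ft_force: [0.7, -0.0, -0.2]
grip_width: 0.085
grasp_force: 0.0
[ 0.7064  0.1413  0.0342  1.4637 -0.0002 -0.1606] [0.3496 0.2982 0.2903]
cap (348.2855224609375, 303.22064208984375) 15.576871871948242 [0.3478 0.3023 0.1752] 0.1782829761428314 1431
((348.6221618652344, 303.4710998535156), (80.1320571899414, 80.30577087402344), 8.57291316986084)
delta [-0.003   0.0043  0.2243]
[324.3, 209.9] 0.96 [0.3506 0.3045 0.066 ]
[264.1, 117.0] 0.71 [0.3369 0.2048 0.066 ]
[326.9, 225.5] 0.74 [0.3416 0.2955 0.1763]
```

View pics/w4.png

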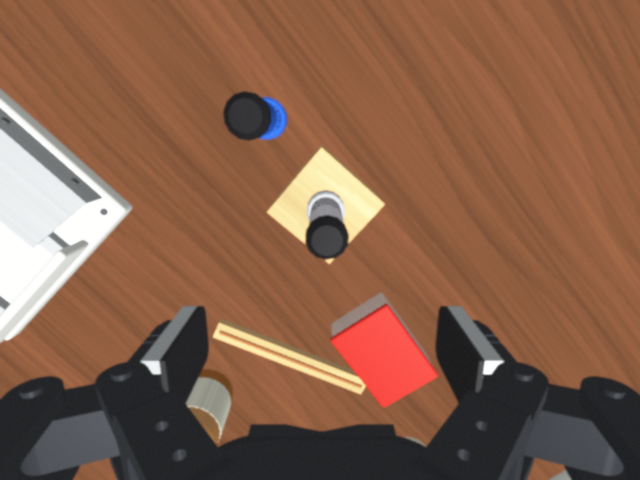

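The grey gun's cap is at (327,237), centred over the block, and the blue look-alike at (250,115) is clear of the fingers. I'm descending and gripping.

```bash
python3 -m creep '[[[-3,4,40],[0,0,0]],[[0,0,50],[0,0,0]],[[0,0,50],[0,0,0]],[[0,0,25],[0,0,0]],[[0,0,10],[0,0,0]],[[0,0,0],[0,0,0]]]'
python3 -m creep '[[[0,0,0],[0,0,0]],[[0,0,0],[0,0,0]],[[0,0,0],[0,0,0]],[[0,0,0],[0,0,0]],[[0,0,0],[0,0,0]],[[0,0,0],[0,0,0]],[[0,0,0],[0,0,0]],[[0,0,0],[0,0,0]]]' 15
```

```text
clock: 14.6
eef_pos: [0.3477, 0.3038, 0.1153]
tool_rot: [-0.422, 0.907, -0.0, -0.0]
ft_force: [0.5, -0.5, 0.8]
grip_width: 0.085
grasp_force: 0.0
clock: 15.6
eef_pos: [0.3484, 0.304, 0.1161]
tool_rot: [-0.422, 0.907, -0.0, 0.001]
ft_force: [1.1, -2.1, 4.9]
grip_width: 0.0269
grasp_force: 58.5
```

```bash
python3 -m creep '[[[0,0,-20],[0,0,0]],[[0,0,-30],[0,0,0]],[[0,0,-40],[0,0,0]],[[0,0,-42],[0,0,0]],[[0,0,-42],[0,0,0]],[[0,0,0],[0,0,0.161]],[[0,0,0],[0,0,0.161]],[[0,0,0],[0,0,0.161]],[[0,0,0],[0,0,0.161]],[[0,0,0],[0,0,0.161]]]'
python3 -m creep '[[[-21,-52,0],[0,0,0]],[[-21,-52,0],[0,0,0]],[[-21,-52,0],[0,0,0]],[[-21,-52,0],[0,0,0]],[[-21,-52,0],[0,0,0]],[[-21,-50,0],[0,0,0]],[[0,0,0],[0,-0.131,0]],[[0,0,0],[0,-0.131,0]],[[0,0,0],[0,-0.131,0]],[[0,0,0],[0,-0.1306,0]],[[0,0,0],[0,0,0]]]'
python3 - <<'E'
from h import *
np.set_printoptions(precision=4,suppress=True)
o=bot.get_obs(); p=vision.camera("wrist"); cv2.imwrite("pics/w5.png",p["image"])
M=R.from_quat(o["tool_rot"]).as_matrix(); print(o["joint_pos"],o["eef_pos"],M)
for q in ["coupler_mouth","nipple_head","gun","notch"]:
    for d in vision.place_of(p,q)[:2]: print(q,d["position"],d["score"],dep(p,d["position"],o),atz(p,d["position"],.07,o))
n=R.from_euler("z",3.8,degrees=True).apply([-.5,0,.866])
print("axis err tool", M.T@-n, "head in tool",M.T@(np.array([.5655,.008,.07])-o["eef_pos"]))
E
```

```text
clock: 16.85
eef_pos: [0.3467, 0.3036, 0.288]
tool_rot: [-0.031, 1.0, -0.001, -0.002]
ft_force: [-0.7, 0.2, -3.0]
grip_width: 0.0263
grasp_force: 59.2
clock: 18.23
eef_pos: [0.4882, 0.0031, 0.2841]
tool_rot: [-0.032, 0.967, 0.009, 0.254]
ft_force: [0.1, 0.1, -3.3]
grip_width: 0.0267
grasp_force: 60.1
[-0.021  -0.1861 -0.4347  0.8109  0.044  -0.0754] [0.4882 0.0031 0.2841] [[-0.8694 -0.0662  0.4897]
 [-0.057   0.9978  0.0337]
 [-0.4908  0.0014 -0.8713]]
coupler_mouth [315.9, 236.8] 0.55 [0.516  0.0018 0.2139] [0.6615 0.0087 0.07  ]
nipple_head [320.8, 164.0] 0.88 [0.5624 0.0077 0.074 ] [0.5652 0.0079 0.07  ]
gun [319.3, 268.4] 0.68 [0.4814 0.0017 0.2668] [0.7153 0.0158 0.07  ]
notch [323.0, 166.0] 0.75 [0.5641 0.0098 0.0746] [0.5673 0.0101 0.07  ]
axis err tool [-0.0106 -0.0012  0.9999] head in tool [ 0.0376 -0.0005  0.2245]
```

View pics/w5.png

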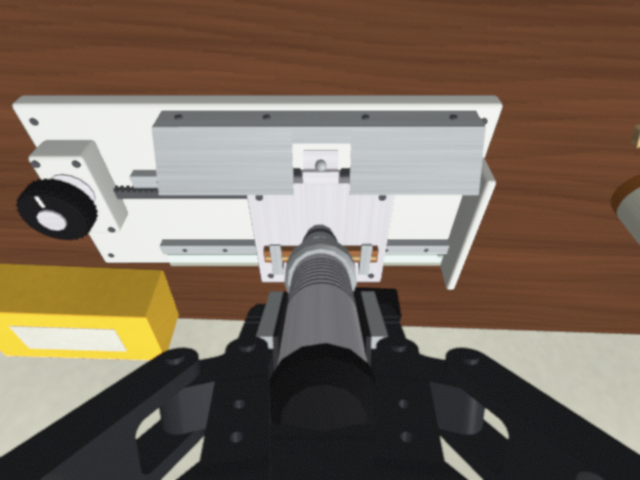

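The picture shows the nipple at (321,165), the coupler tip at about (318,228), and the gun straight in the fingers. I'm aligning and approaching to 20 mm off the head.

```bash
python3 -m creep '[[[20,0,0],[0,-0.0106,0]],[[20,0,0],[0,0,0]],[[0,0,35],[0,0,0]],[[0,0,35],[0,0,0]],[[0,0,25],[0,0,0]],[[0,0,0],[0,0,0]],[[0,0,0],[0,0,0]]]'
python3 - <<'E'
from h import *
np.set_printoptions(precision=4,suppress=True)
o=bot.get_obs(); p=vision.camera("wrist")
cv2.imwrite("pics/w6.png",cv2.resize(p["image"][120:320,220:420],None,fx=3,fy=3,interpolation=cv2.INTER_CUBIC))
M=R.from_quat(o["tool_rot"]).as_matrix(); Tc=np.array(p["tool_from_camera"])
n=R.from_euler("z",3.8,degrees=True).apply([-.5,0,.866])
print("axis tool", M.T@-n, "head in tool",M.T@(np.array([.5653,.008,.07])-o["eef_pos"]))
def proj(pt): c=np.linalg.inv(Tc)@np.r_[pt,1]; q=p["K"]@c[:3]; return q[:2]/q[2]
for z in [.109,.109-.0086,.05,.129]: print("axis px",z,proj([0,0,z]))
def tool_atz(px,z):
    d=Tc[:3,:3]@np.linalg.inv(p["K"])@[*px,1]; t=Tc[:3,3]; return t+d*(z-t[2])/d[2]
for q in ["coupler_mouth","nipple_head","notch"]:
    for d in vision.place_of(p,q)[:2]: print(q,d["position"],d["score"],tool_atz(d["position"],.109 if q[0]=="c" else .129))
for n_ in ["side","top"]:
    s=vision.camera(n_)
    for q in ["coupler_mouth","nipple_head"]:
        for d in vision.place_of(s,q)[:2]: print(n_,q,d["position"],d["score"])
E
```

```text
clock: 19.35
eef_pos: [0.5087, 0.0038, 0.1882]
tool_rot: [-0.032, 0.964, 0.009, 0.264]
ft_force: [0.7, -0.3, -2.9]
grip_width: 0.0267
grasp_force: 60.1
axis tool [ 0.011  -0.      0.9999] head in tool [0.0114 0.0004 0.1307]
axis px 0.109 [321.4636 237.628 ]
axis px 0.1004 [321.4643 241.2836]
axis px 0.05 [321.4694 268.586 ]
axis px 0.129 [321.4621 229.9537]
coupler_mouth [316.0, 236.7] 0.83 [ 0.0007 -0.0037  0.109 ]
nipple_head [320.3, 216.5] 0.69 [ 0.0099 -0.0008  0.129 ]
notch [321.1, 215.8] 0.56 [ 0.0105 -0.0003  0.129 ]
side coupler_mouth [299.0, 228.3] 0.6
side coupler_mouth [334.0, 326.3] 0.5
side nipple_head [295.9, 239.8] 0.66
top coupler_mouth [335.8, 201.1] 0.54
top coupler_mouth [315.9, 226.2] 0.47
top nipple_head [316.0, 225.8] 0.6
```

View pics/w6.png

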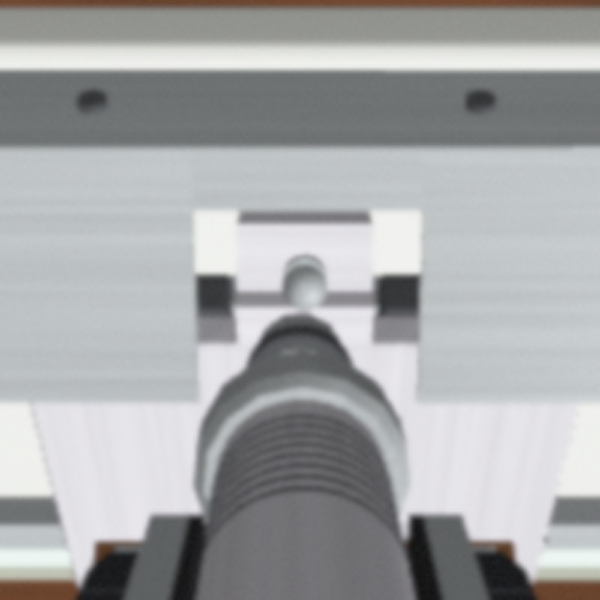

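The picture shows the nipple ball at crop (304,285) just ahead of the coupler rim at (301,325). They're aligned sideways to about 0.4 mm, and the coupler needs about 9 mm more along tool x.

```bash
python3 -m creep '[[[5,0.4,0],[0,0.011,0]],[[4.5,0,0],[0,0,0]],[[0,0,10],[0,0,0]],[[0,0,0],[0,0,0]],[[0,0,0],[0,0,0]]]'
python3 - <<'E'
from h import *
np.set_printoptions(precision=4,suppress=True)
o=bot.get_obs(); p=vision.camera("wrist")
cv2.imwrite("pics/w7.png",cv2.resize(p["image"][170:290,250:390],None,fx=5,fy=5,interpolation=cv2.INTER_CUBIC))
M=R.from_quat(o["tool_rot"]).as_matrix(); Tc=np.array(p["tool_from_camera"])
n=R.from_euler("z",3.8,degrees=True).apply([-.5,0,.866])
print("axis tool", M.T@-n, "head in tool",M.T@(np.array([.5653,.008,.07])-o["eef_pos"]))
def proj(pt): c=np.linalg.inv(Tc)@np.r_[pt,1]; q=p["K"]@c[:3]; return q[:2]/q[2]
for pt in [(0,0,.109),(.009,0,.109),(.0115,0,.101),(0,0,.12),(.0055,0,.12),(0,.0055,.12),(.0055,0,.1255),(.018,0,.05),(-.018,.018,.05)]: c=proj(pt);print(pt,c,(c-[250,170])*5)
for q in ["coupler_mouth","nipple_head","notch"]:
    for d in vision.place_of(p,q)[:2]: print(q,d["position"],d["score"])
E
```

```text
clock: 20.48
eef_pos: [0.5044, 0.004, 0.1736]
tool_rot: [-0.032, 0.966, 0.009, 0.258]
ft_force: [1.0, -0.3, -2.8]
grip_width: 0.0269
grasp_force: 60.1
axis tool [-0.001  0.     1.   ] head in tool [-0.0012 -0.      0.1202]
(0, 0, 0.109) [321.4617 237.6458] [357.3084 338.2289]
(0.009, 0, 0.109) [321.4558 224.6574] [357.2789 273.2872]
(0.0115, 0, 0.101) [321.4545 223.9346] [357.2726 269.6729]
(0, 0, 0.12) [321.4609 233.2909] [357.3043 316.4545]
(0.0055, 0, 0.12) [321.4574 225.6657] [357.2871 278.3285]
(0, 0.0055, 0.12) [329.3248 233.2875] [396.6241 316.4377]
(0.0055, 0, 0.1255) [321.4571 223.7455] [357.2855 268.7277]
(0.018, 0, 0.05) [321.4523 235.7793] [357.2615 328.8963]
(-0.018, 0.018, 0.05) [354.7725 299.8352] [523.8623 649.176 ]
coupler_mouth [319.2, 237.0] 0.62
nipple_head [317.1, 235.0] 0.68
notch [322.2, 236.4] 0.62
```

View pics/w7.png

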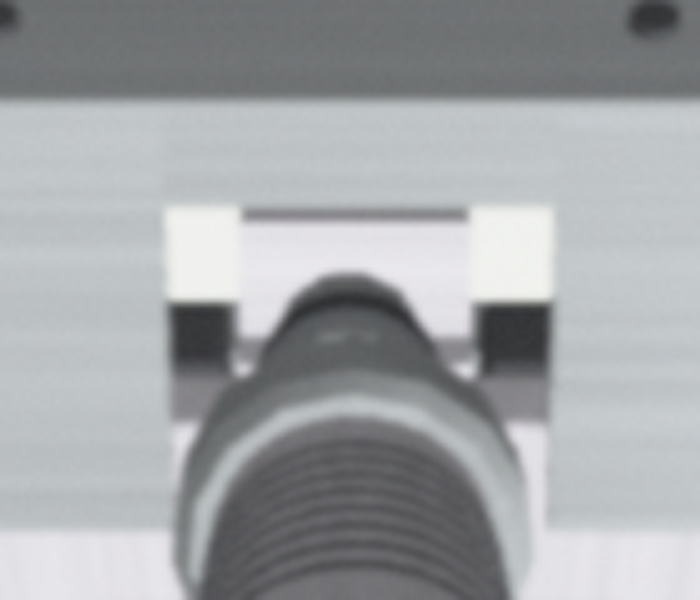

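The coupler now hides the nipple, while the carrying block at crop 241–469 (centre 355) lies 0.5 mm right of the nozzle axis at 351. I'll back off 30 mm so the ball shows, and fit ball and gun in the depth data.

```bash
python3 -m creep '[[[-2,0.5,-15],[0,0,0]],[[0,0,-17],[0,0,0]],[[0,0,0],[0,0,0]],[[0,0,0],[0,0,0]]]'
cat > m.py <<'E'
from h import *
from scipy.optimize import least_squares
np.set_printoptions(precision=4,suppress=True)
o=bot.get_obs(); M=R.from_quat(o["tool_rot"]).as_matrix()
n=R.from_euler("z",3.8,degrees=True).apply([-.5,0,.866])
print("axis",M.T@-n,"headA",M.T@(np.array([.5653,.008,.07])-o["eef_pos"]))
Z=[]
for i in range(3):
    p=vision.camera("wrist"); Z.append(p["z_map"])
Z=np.array(Z); print("depth noise",np.median(Z.std(0)[200:250,300:340]))
z=np.median(Z,0); Tc=np.array(p["tool_from_camera"]); K=p["K"]
v,u=np.nonzero(z>0); P=(Tc[:3,:3]@((np.linalg.inv(K)@np.stack([u,v,np.ones_like(u)]))*z[v,u])).T+Tc[:3,3]
d=[x for x in vision.place_of(p,"nipple_head") if x["score"]>.3]
hz=(M.T@(np.array([.5653,.008,.07])-o["eef_pos"]))[2]
def at(px,zz): q=Tc[:3,:3]@np.linalg.inv(K)@[*px,1]; t=Tc[:3,3]; return t+q*(zz-t[2])/q[2]
for x in d: print("net nipple",x["position"],x["score"],at(x["position"],hz))
for x in vision.place_of(p,"coupler_mouth")[:1]: print("net mouth",x["position"],x["score"],at(x["position"],.109))
B=P[(np.hypot(P[:,0],P[:,1])<.012)&(abs(P[:,2]-hz)<.0065)]
print("ball pts",len(B))
if len(B)>15:
    f=least_squares(lambda c:np.linalg.norm(B-c,axis=1)-.0055,[0,0,hz],loss="soft_l1",f_scale=.0007); print("ball",f.x,np.sqrt(np.mean(f.fun**2)))
for a,b,r in [(.036,.048,.018),(.055,.065,None),(.075,.085,None),(.09,.107,None)]:
    C=P[(P[:,2]>a)&(P[:,2]<b)&(np.hypot(P[:,0],P[:,1])<.025)]
    if len(C)<15: print(a,len(C)); continue
    if r: f=least_squares(lambda c:np.hypot(*(C[:,:2]-c).T)-r,[0,0],loss="soft_l1",f_scale=.0007)
    else: f=least_squares(lambda c:np.hypot(*(C[:,:2]-c[:2]).T)-c[2],[0,0,.01],loss="soft_l1",f_scale=.0007)
    print("cyl",a,len(C),f.x,np.sqrt(np.mean(f.fun**2)), "ymid",(np.percentile(C[:,1],2)+np.percentile(C[:,1],98))/2,"xmax",np.percentile(C[:,0],98))
# front tip
F=P[(np.hypot(P[:,0],P[:,1])<.013)&(P[:,2]>.095)&(P[:,2]<.118)]
print("tip z",np.percentile(F[:,2],[50,90,98]) if len(F) else 0)
E
python3 m.py
```

```text
clock: 21.18
eef_pos: [0.4902, 0.0035, 0.2024]
tool_rot: [-0.032, 0.965, 0.009, 0.258]
ft_force: [-0.3, -0.3, -3.4]
grip_width: 0.0269
grasp_force: 60.1
axis [-0.0004  0.0001  1.    ] headA [ 0.0009 -0.0005  0.1523]
depth noise 0.0005346036
net nipple [320.7, 223.2] 0.91 [-0.0008 -0.0006  0.1523]
net mouth [317.4, 236.5] 0.92 [ 0.0008 -0.0027  0.109 ]
ball pts 95
ball [-0.0007 -0.0012  0.152 ] 0.0003105660136902239
cyl 0.036 406 [ 0.0002 -0.0008] 0.0001836605792698214 ymid -0.0007182294501981001 xmax 0.018454421932675033
0.055 0
cyl 0.075 193 [-0.0011 -0.0012  0.0122] 0.0006235819575828324 ymid -0.0015277211507206002 xmax 0.012115754173561784
cyl 0.09 85 [ 0.0007 -0.0015  0.0098] 0.00013884545997247373 ymid -0.0018135133798567104 xmax 0.010574992239584118
tip z [0.1008 0.1045 0.1055]
```

```bash
python3 -m creep '[[[-1.6,0.7,7],[0,0,0]],[[0,0,7],[0,0,0]],[[0,0,0],[0,0,0]],[[0,0,0],[0,0,0]]]'
python3 m.py
```

```text
clock: 21.92
eef_pos: [0.4984, 0.0048, 0.191]
tool_rot: [-0.032, 0.966, 0.009, 0.258]
ft_force: [-0.5, -0.7, -3.6]
grip_width: 0.0264
grasp_force: 60.1
axis [-0.001 -0.     1.   ] headA [ 0.0024 -0.0013  0.1383]
depth noise 0.0005194845
net nipple [318.3, 228.0] 0.6 [-0.001  -0.0024  0.1383]
net mouth [318.6, 237.9] 0.65 [-0.0002 -0.0019  0.109 ]
ball pts 85
ball [ 0.0015 -0.002   0.1385] 0.00041127728101677337
cyl 0.036 396 [ 0.0002 -0.0008] 0.00016590421925983867 ymid -0.0008022072552874536 xmax 0.018506125063775542
0.055 0
cyl 0.075 198 [-0.0012 -0.0013  0.0123] 0.0006322340579726121 ymid -0.001559519614803954 xmax 0.012142692833341344
cyl 0.09 85 [ 0.0008 -0.0015  0.0097] 0.00013896647094658812 ymid -0.0018312703115575413 xmax 0.010531713150555407
tip z [0.1006 0.1044 0.105 ]
```

Coupler and ball agree to about 0.4 mm sideways. I'm going in along the axis, slowly from just before contact.

```bash
python3 -m creep '[[[0,0,7],[0,0,0]],[[0,0,7],[0,0,0]],[[0,0,6],[0,0,0]],[[0,0,2],[0,0,0]],[[0,0,2],[0,0,0]],[[0,0,0],[0,0,0]]]'
python3 -m creep '[[[0,0,2],[0,0,0]],[[0,0,2],[0,0,0]],[[0,0,1],[0,0,0]],[[0,0,0],[0,0,0]]]'
python3 -m creep '[[[0,0,2],[0,0,0]],[[0,0,2],[0,0,0]],[[0,0,1],[0,0,0]],[[0,0,0],[0,0,0]]]'
python3 - <<'E'
from h import *
o=bot.get_obs(); M=R.from_quat(o["tool_rot"]).as_matrix(); print(M.T@o["ft_force"],M.T@(np.array([.4984,.0048,.191])-o["eef_pos"])*-1000,M.T@o["ft_torque"])
E
```

```text
clock: 22.92
eef_pos: [0.5105, 0.0056, 0.1704]
tool_rot: [-0.032, 0.965, 0.009, 0.258]
ft_force: [0.7, -0.7, -2.6]
grip_width: 0.0267
grasp_force: 60.1
clock: 23.42
eef_pos: [0.5129, 0.0057, 0.166]
tool_rot: [-0.032, 0.965, 0.009, 0.258]
ft_force: [0.3, -0.6, -3.5]
grip_width: 0.0265
grasp_force: 60.1
clock: 23.92
eef_pos: [0.5155, 0.0058, 0.162]
tool_rot: [-0.032, 0.965, 0.008, 0.259]
ft_force: [-1.9, -0.5, -0.7]
grip_width: 0.027
grasp_force: 60.8
[ 1.98836171 -0.34761587 -0.32786031] [-0.37662301 -0.09930619 33.67111506] [ 0.26629978  1.13970231 -0.00379581]
```

```bash
python3 -m creep '[[[0,0,2],[0,0,0]],[[0,0,1],[0,0,0]],[[0,0,0],[0,0,0]]]'
python3 -m creep '[[[0,0,2],[0,0,0]],[[0,0,1],[0,0,0]],[[0,0,0],[0,0,0]]]'
python3 -m creep '[[[0,0,2],[0,0,0]],[[0,0,1],[0,0,0]],[[0,0,0],[0,0,0]]]'
cat > f.py <<'E'
from h import *
o=bot.get_obs(); M=R.from_quat(o["tool_rot"]).as_matrix(); print("F",np.round(M.T@o["ft_force"],2),"adv",np.round(M.T@(o["eef_pos"]-np.array([.4984,.0048,.191]))*1000,2),"tq",np.round(M.T@o["ft_torque"],2))
E
python3 f.py
```

```text
clock: 24.3
eef_pos: [0.5167, 0.0059, 0.1583]
tool_rot: [-0.032, 0.966, 0.008, 0.258]
ft_force: [4.9, -0.6, -9.3]
grip_width: 0.0268
grasp_force: 60.4
clock: 24.68
eef_pos: [0.5183, 0.006, 0.157]
tool_rot: [-0.032, 0.965, 0.008, 0.259]
ft_force: [-4.8, -0.5, 1.9]
grip_width: 0.0269
grasp_force: 61.2
clock: 25.05
eef_pos: [0.5197, 0.0061, 0.1546]
tool_rot: [-0.032, 0.965, 0.008, 0.259]
ft_force: [-6.3, -1.4, 2.8]
grip_width: 0.0265
grasp_force: 61.3
F [ 4.13 -1.02 -5.62] adv [-0.29 -0.12 42.24] tq [0.36 1.53 0.  ]
```

```bash
python3 -m creep '[[[0,0,2],[0,0,0]],[[0,0,2],[0,0,0]],[[0,0,2],[0,0,0]],[[0,0,0],[0,0,0]],[[0,0,0],[0,0,0]]]'
python3 f.py; python3 m.py | grep -v axis
```

```text
clock: 25.68
eef_pos: [0.5227, 0.0062, 0.1496]
tool_rot: [-0.032, 0.965, 0.008, 0.259]
ft_force: [-7.7, -0.6, 5.3]
grip_width: 0.0272
grasp_force: 61.5
F [ 3.98 -0.12 -8.46] adv [-0.35 -0.16 47.98] tq [0.34 1.73 0.02]
depth noise 0.0004526638
net nipple [317.2, 242.7] 0.66 [ 0.0021 -0.0027  0.0903]
net mouth [318.3, 236.9] 0.53 [ 0.0005 -0.0021  0.109 ]
ball pts 93
ball [ 0.0072 -0.0014  0.0917] 0.0014402632372806875
cyl 0.036 399 [ 0.0007 -0.0008] 0.00016793746104052398 ymid -0.0008781109063319102 xmax 0.01890288415107781
0.055 0
cyl 0.075 229 [ 0.0172 -0.0005  0.0076] 0.002137359179937159 ymid -0.00028848431850853496 xmax 0.024534830165540672
cyl 0.09 1001 [-0.0019 -0.0017  0.0156] 0.002882364743470642 ymid -0.0018929838474628265 xmax 0.014869534684355375
tip z [0.1033 0.1039 0.1042]
```

Axial force is about 11.5 N over the free baseline, which matches roughly 10–11 mm of stroke. There was also a clear snap signature at 24.3 s. I'll add 1 mm and hold.

```bash
python3 -m creep '[[[0,0,1],[0,0,0]],[[0,0,0],[0,0,0]],[[0,0,0],[0,0,0]],[[0,0,0],[0,0,0]],[[0,0,0],[0,0,0]],[[0,0,0],[0,0,0]],[[0,0,0],[0,0,0]],[[0,0,0],[0,0,0]],[[0,0,0],[0,0,0]],[[0,0,0],[0,0,0]],[[0,0,0],[0,0,0]],[[0,0,0],[0,0,0]]]'
python3 f.py
python3 -m creep '[[[0,0,0],[0,0,0]],[[0,0,0],[0,0,0]],[[0,0,0],[0,0,0]],[[0,0,0],[0,0,0]],[[0,0,0],[0,0,0]],[[0,0,0],[0,0,0]],[[0,0,0],[0,0,0]],[[0,0,0],[0,0,0]],[[0,0,0],[0,0,0]],[[0,0,0],[0,0,0]],[[0,0,0],[0,0,0]],[[0,0,0],[0,0,0]]]'
python3 f.py
python3 - <<'E'
from h import *
np.set_printoptions(precision=4,suppress=True)
o=bot.get_obs(); p=vision.camera("wrist"); Tc=np.array(p["tool_from_camera"])
v,u=np.nonzero(p["z_map"]>0); P=(Tc[:3,:3]@((np.linalg.inv(p["K"])@np.stack([u,v,np.ones_like(u)]))*p["z_map"][v,u])).T+Tc[:3,3]
# collar front face/edge: z extent of points at radius ~18
C=P[(abs(np.hypot(P[:,0],P[:,1]+.0008)-.018)<.0012)&(P[:,0]>.005)&(P[:,2]<.07)]
print("collar z range (expect .034-.050)",np.percentile(C[:,2],[3,97]))
for n in ["top","side"]:
    s=vision.camera(n)
    for q in ["nipple_head","coupler_mouth","notch"]:
        for d in vision.place_of(s,q)[:1]: print(n,q,d["position"],d["score"])
    cv2.imwrite(f"pics/{n}_end.png",s["image"])
E
```

```text
clock: 27.42
eef_pos: [0.5231, 0.0062, 0.1488]
tool_rot: [-0.032, 0.965, 0.008, 0.259]
ft_force: [-8.7, -1.5, 5.0]
grip_width: 0.0264
grasp_force: 61.6
F [ 5.12 -0.9  -8.74] adv [-0.29 -0.16 48.93] tq [0.37 1.75 0.02]
clock: 28.92
eef_pos: [0.5231, 0.0063, 0.1488]
tool_rot: [-0.032, 0.965, 0.008, 0.259]
ft_force: [-8.0, -2.4, 5.5]
grip_width: 0.0269
grasp_force: 61.6
F [ 4.28 -1.83 -8.87] adv [-0.33 -0.15 48.93] tq [ 0.32  1.65 -0.03]
collar z range (expect .034-.050) [-0.0769  0.045 ]
top nipple_head [316.2, 225.3] 0.97
top notch [312.8, 225.1] 0.78
side nipple_head [294.6, 239.3] 0.95
side coupler_mouth [333.4, 327.8] 0.53
side notch [292.9, 236.9] 0.66
```

```bash
python3 -c "
from workcell import workorder; print(workorder.job_done())"
```

```text
the job is handed in; nothing more can be done
None
```

I handed the job in at about 29 s: the nipple stands in the notch, about 1 mm off centre, and the coupler snapped on (judged from a clear inward pull on the force reading). The gun has been held pushed in about 11 of 16 mm for over 3 s (from force and position readings) and is still gripped.

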